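# Shim a rocking bench balance

### The job

The white bench balance rocks because the foot under its orange corner pad is too short. Without gripping or lifting anything, push the yellow wedge shim along the bench, thin end first, under that short foot until the foot stands on the shim's flat top and the balance is level. Then press down gently on the orange pad to check that it no longer rocks, let go, and leave the balance in its place and everything else undisturbed.

Things in the scene. Friction and masses are not known exactly. Their poses are not given: they have to be found in the camera images.
- balance: white bench balance, 2 kg, loose: housing 232 (x) x 202 (y) mm, underside 24, top 60 mm above the plane of the good feet; steel pan, radius 74 mm, centre x = +32, top at 75 mm. Origin: midway between the feet, in the plane of the good feet's bottoms; x from display side (robot's side) to back, y to its left, z square to the housing, vertical when level. It slides if pushed hard along the bench
- short_foot (a point): bottom of the short foot: balance x = -100, y = +85 mm, 16 mm in from the edges. Feet are rubber domes of radius 12 mm at x = +-100, y = +-85 mm, three 24 mm high, this one 16 mm. So the balance leans 3.5 degrees onto it (it stands on the bench, carrying a few newtons) and the opposite foot hangs 8 mm up
- corner_pad: orange pad 34 x 34 x 4 mm fixed on the balance's top at its front left corner (robot's side), above the short foot (centre 2 mm right of it and 2 mm behind); origin in the centre of its underside, its upper face 4 mm up along z
- shim: loose yellow wedge, 60 g, 114 (x) x 50 (y) mm. Origin: centre of underside; x to the thin end. Ramp from 1.7 mm high at x = +57 to 8 mm at x = +12 mm; flat top 8 mm high, black lines across, to x = -43; then an upright heel 30 mm high to x = -57 mm: push its flat rear. Starts on the robot's side, thin end 15 to 40 mm from the short foot, roughly aimed at it. Going under takes about 5 to 15 N; it stays put
- tin_a: aluminium moisture tin, 60 mm wide, 45 mm high; origin under its centre; leave it alone
- tin_b: second tin like the first; leave it alone
- weight: brass weight 48 mm wide, 78 mm high; origin under its centre; leave it alone
- jar: sample jar 70 mm wide, 110 mm high with blue lid; origin under its centre; leave it alone
- scoop: spoon-like scoop lying on the bench; leave it alone
- brush: sieve brush lying on the bench; leave it alone
There are look-alikes about, which are no part of the job. Of the things like the shim, leave any that is blue, purple or red; of the rest the smaller one is meant.

How it is judged:
By the outcome, as a careful person would: the job done as asked, in the order asked, and still so for the second after the job is handed in, with the robot touching nothing.
It also fails if it takes over 45 s, if anything falls off the work surface, if the arm or the gripper's body presses on something with over 40 N, if the wrist force passes 120 N, or if a joint passes its speed limit or range.

### The arm

A 6-joint arm with a two-finger parallel gripper is mounted at the origin on the work surface. World frame = base frame: x ahead of the robot, y to its left, z up, the work surface at z = 0. Lengths are in m, angles in rad, forces in N, time in s.
With the tool pointing down it reaches from about 0.35 to 0.85 m from the base axis. Payload 8.1 kg.
Tool frame: the origin (TCP) lies on the centre line of the jaws, within the pads' length; the fingertips stand 25 mm ahead of it and the grasp point (between the pads) lies 6 mm ahead of it (bot.tips_ahead is the distance from the TCP to the fingertips, in m); z points along the fingers, y is the line along which they close (so a half turn about z gives the same grasp; the last joint's range is limited). The gripper opens to 85 mm and grips with 20 to 120 N. Pads are 22 mm wide; open, the fingers measure 114 mm over their backs; the gripper's body (76 mm by 85 mm) begins 54 mm behind the grasp point. The pads swing forward as they close: fully open they stand 13 mm farther back than shut.
Start: joints at [1.072, 0.13, 1.488, -0, 1.523, -0.085], TCP at [0.241, 0.549, 0.256] pointing down, gripper open.
Joint ranges: [-2.96, 2.96], [-0.89, 2.26], [0.02, 2.5], [-1.34, 4.48], [0, 2.73], [-2.66, 2.66]. Speed limits (rad/s): [2.39, 2.39, 2.79, 3.14, 3.14, 3.14].

### API

Orientations are given as a unit quaternion [w, x, y, z].
In Python, from workcell import bot gives the robot as it stands.
- The arm moves only by the shell command python3 -m inch 'ROWS' [OPENING] [FORCE]. ROWS is JSON, a list of rows, each a list of 6 numbers: the shift along the tool's x, y, z in mm, then the turn, a rotation vector about the tool's x, y, z in degrees. In form: [[tx, ty, tz, wx, wy, wz], ...]. A call has 1 to 20 rows; each row is the pose to reach, as a shift and turn from the pose commanded when the call began, along the tool's axes at that moment; what a row does not reach only later rows make up. A row lasts 1/10 s, in which the tool goes at most 50 mm and 8.59 degrees, less where a joint would pass 70% of its speed; a pose out of reach is approached as far as the arm can. A call with a gripper value outside its range is refused whole. OPENING is the gripper command: -1 is fully open, 1 is shut, values between are in proportion, set as the call begins (- or left out, the last holds). The fingers move at their own pace and stop on an object; FORCE is the grip in N (left out, the last holds). Time passes only in rows, so rows that repeat a pose let the fingers close. It gives the time, the measured TCP pose, the force, the opening and the grip force at its end, in the units of the state.
- bot.sense(): the state, without advancing time (a new reading comes with each control period).
- bot.read_camera(name): name is "scene" or "top" or "wrist"; returns a dict with "color" (480x640x3 uint8, blue, green, red), "depth" (480x640 float32, m along the optical axis (not along the pixel's ray), 0 where there is no reading), "fov_y" (degrees; the focal length in pixels is half the picture's height over the tangent of half this angle, whatever the lens; pixels are square), "cx", "cy" (the principal point, pixels), "origin" and "orientation" of the camera in the world. Camera axes: x right, y down, z forward; pixel columns grow to the right and rows downward; lengths in m; the calibration is good to about 2 mm. A picture is of the moment at which its call begins.
- bot.sign_off(): hands the job in; it is judged then, once.
The state is a dict: "time": time; "joints": joint angles; "dq": joint speeds; "joint_efforts": joint torques, N m; "eef_pos": TCP position; "tcp_rot": TCP orientation; "ft_force": force on the tool from outside, world axes, zero at the start; "torque": the same for the moment, N m; "opening": finger opening in m; "gripper_force": force on a finger pad.
Only numpy, scipy, OpenCV 4.12 (cv2) and the standard library are available. Lean on these libraries where they do the work, as an engineer would, in place of code of your own. Each camera call takes 0.05 s, during which the arm holds its last target. There are 200 camera calls.

## Working session

There is one attempt and no reset: what is moved stays moved. The work goes in short steps, Python scripts to look and compute and a shell command to move; the robot and the scene stay as the last step left them, time stands still between calls to the robot, and variables do not carry over. Pictures are saved under pics/ and viewed, at most 10 in all, crops included, and the job is handed in when it is done.

```bash
ls; mkdir -p pics; cat > h.py <<'E'
import numpy as np,cv2
from scipy.spatial.transform import Rotation as R
from workcell import bot
def q(o): return R.from_quat([o[1],o[2],o[3],o[0]])
def cloud(c):
    f=240/np.tan(np.radians(c["fov_y"])/2); v,u=np.mgrid[:480,:640]; d=c["depth"]
    p=np.dstack([(u-c["cx"])/f*d,(v-c["cy"])/f*d,d])
    return p@q(c["orientation"]).as_matrix().T+np.array(c["origin"])
def totool(p,s=None):
    s=s or bot.sense(); return q(s["tcp_rot"]).inv().apply(np.array(p)-s["eef_pos"])*1000
E
python3 - <<'E'
from h import *
s=bot.sense(); print(s)
for n in("top","scene"):
    c=bot.read_camera(n); cv2.imwrite(f"pics/{n}0.png",c["color"]); np.savez(f"{n}0.npz",**c); print(n,c["origin"],c["orientation"],c["fov_y"])
E
```

```text
pics
{'time': 0.0, 'joints': array([ 1.07158233e+00,  1.31126524e-01,  1.48930340e+00,  9.19540899e-06,
        1.52297682e+00, -8.53686534e-02]), 'dq': array([-0.0001649 , -0.00106531,  0.00207753,  0.00065284,  0.00037056,
        0.00027415]), 'joint_efforts': array([ 2.08161160e-03, -5.69409049e+01, -5.00549340e+01, -2.63153134e-05,
        1.50970789e-02, -3.92753896e-05]), 'eef_pos': array([0.24099746, 0.5489231 , 0.25525182]), 'tcp_rot': array([-2.65760968e-04,  2.05449330e-01,  9.78667334e-01, -8.67254111e-04]), 'ft_force': array([ 0.42956501,  0.53408932, -0.47436471]), 'torque': array([-0.01691185,  0.00616383,  0.00323773]), 'gripper_force': 0.0, 'opening': 0.08528898345318663}
top [ 0.43697506 -0.0494068   1.39320849] [-0.04948117  0.71392942 -0.69667393  0.05001833] 47.874115903867306
scene [1.2123994  0.03714978 1.04753967] [-0.17135732  0.62388821  0.73471311 -0.20395298] 51.604909713247004
```

View pics/top0.png

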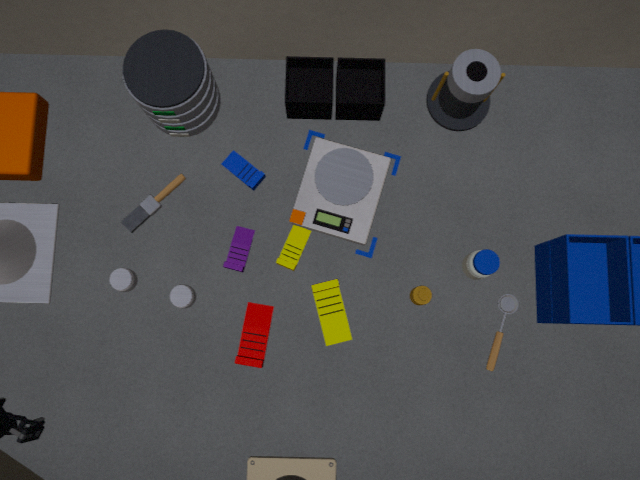

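View pics/scene0.png

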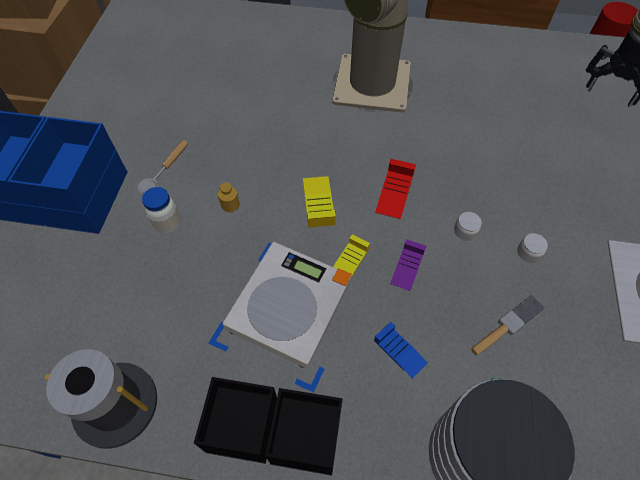

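The top view shows the small yellow shim at about (293,248) with its thin end toward the orange pad at (297,216). The larger yellow decoy is at (332,312), with the purple and red ones alongside. The scene view agrees: shim (352,255), pad (342,277).

```bash
python3 - <<'E'
from h import *
def comp(c,lo,hi,seed):
    m=cv2.inRange(cv2.cvtColor(c["color"],cv2.COLOR_BGR2HSV),lo,hi); n,l,st,ce=cv2.connectedComponentsWithStats(m)
    i=1+np.argmin(np.linalg.norm(ce[1:]-seed,axis=1)+1e3*(st[1:,4]<30)); return l==i
for n,sy,so in(("top",(293,248),(297,216)),("scene",(352,255),(342,277))):
    c=dict(np.load(n+"0.npz")); P=cloud(c)
    for nm,lo,hi,sd in(("shim",(24,120,60),(35,255,255),sy),("pad",(5,150,80),(18,255,255),so)):
        m=comp(c,lo,hi,sd); p=P[m]; 
        print(n,nm,m.sum(),"mean",p.mean(0).round(4),"z",np.percentile(p[:,2],[5,25,50,75,95]).round(4))
        if nm=="pad": print("  rect",cv2.minAreaRect((p[:,:2]*1000).astype(np.float32)))
        else:
            r=cv2.minAreaRect((p[:,:2]*1000).astype(np.float32)); print("  rect",r, cv2.boxPoints(r).round(0).tolist())
            h=p[p[:,2]>.022]; print("  heel",len(h),h.mean(0).round(4),cv2.minAreaRect((h[:,:2]*1000).astype(np.float32)))
            f=p[(p[:,2]<.016)]; print("  flat", cv2.minAreaRect((f[:,:2]*1000).astype(np.float32)), np.median(f[:,2]))
    # balance top
    hs=cv2.cvtColor(c["color"],cv2.COLOR_BGR2HSV)
    b=(P[...,2]>.048)&(P[...,2]<.068)&(abs(P[...,0]-.55)<.2)&(abs(P[...,1]+.05)<.2)
    k,l,st,ce=cv2.connectedComponentsWithStats(b.astype(np.uint8)); i=1+np.argmax(st[1:,4]); bp=P[l==i]
    r=cv2.minAreaRect((bp[:,:2]*1000).astype(np.float32)); print("bal",r,cv2.boxPoints(r).round(0).tolist(),bp[:,2].min(),bp[:,2].max())
    g=(abs(P[...,2])<.02)&(abs(P[...,0]-.4)<.15)&(abs(P[...,1])<.3); print("bench z",np.median(P[g][:,2]))
    print("wid near: balance normal fit",np.linalg.lstsq(np.c_[bp[:,:2],np.ones(len(bp))],bp[:,2],rcond=None)[0])
E
```

```text
top shim 863 mean [0.6279 0.0104 0.0112] z [0.0002 0.0047 0.0075 0.0106 0.0306]
  rect ((560.438232421875, 5.379707336425781), (253.5795135498047, 93.14676666259766), 3.7594642639160156) [[431.0, 44.0], [437.0, -49.0], [690.0, -33.0], [684.0, 60.0]]
  heel 115 [0.5817 0.027  0.0413] ((524.2440795898438, -11.643585205078125), (186.70068359375, 36.20232009887695), 34.372989654541016)
  flat ((630.2207641601562, 10.174896240234375), (54.02726364135742, 115.9284896850586), 66.77122497558594) 0.006791924861146326
top pad 169 mean [0.6998 0.0021 0.0547] z [0.0508 0.054  0.0557 0.058  0.0602]
  rect ((701.5432739257812, 4.513471603393555), (38.75160217285156, 35.62434768676758), 71.61587524414062)
bal ((717.1704711914062, -91.11946105957031), (201.45640563964844, 119.72842407226562), 74.8581314086914) [[633.0, -173.0], [749.0, -204.0], [801.0, -10.0], [686.0, 22.0]] 0.04807008643477384 0.06790361551572288
bench z 0.0004323441575245779
wid near: balance normal fit [ 0.02483085 -0.04137733  0.03645446]
scene shim 735 mean [0.6201 0.0175 0.0161] z [0.0044 0.0072 0.0089 0.0113 0.0312]
  rect ((
[... 208 characters left out ...]
5625, 45.20983123779297), (640.2855834960938, 48.82832336425781), 2.9224700927734375)
  flat ((611.3712158203125, 18.39716339111328), (56.39542770385742, 108.6559066772461), 72.8765640258789) 0.008245575617730427
scene pad 195 mean [0.7025 0.0027 0.0564] z [0.0529 0.055  0.0565 0.0577 0.0593]
  rect ((701.15625, 2.6999473571777344), (33.19877243041992, 36.2772102355957), 74.52931213378906)
bal ((717.927490234375, -87.96951293945312), (202.26296997070312, 115.6814956665039), 74.99906158447266) [[636.0, -171.0], [748.0, -201.0], [800.0, -5.0], [688.0, 25.0]] 0.048243881654718934 0.06711959559263592
bench z 0.0003974318884933936
wid near: balance normal fit [ 0.01650502 -0.04242666  0.04280172]
```

```bash
python3 -m inch '[[-484,-334,0,0,0,0],[-484,-334,0,0,0,0],[-484,-334,0,0,0,0],[-484,-334,0,0,0,0],[-484,-334,0,0,0,0],[-484,-334,0,0,0,0],[-484,-334,0,0,0,0],[-484,-334,0,0,0,0],[-484,-334,0,0,0,0],[-484,-334,0,0,0,0],[-484,-334,0,0,0,0],[-484,-334,0,0,0,0],[-484,-334,0,0,0,0],[-484,-334,0,0,0,0],[-484,-334,0,0,0,0],[-484,-334,0,0,0,0]]' 0.53
python3 - <<'E'
from h import *
c=bot.read_camera("wrist"); cv2.imwrite("pics/w1.png",c["color"]); np.savez("w1.npz",**c); print(c["origin"],c["orientation"],c["fov_y"])
E
```

```text
time: 1.7
eef_pos: [0.5496, 0.0501, 0.2562]
tcp_rot: [-0.0, 0.205, 0.979, 0.0]
ft_force: [0.2, 0.3, -0.1]
opening: 0.0199
gripper_force: 0.0
[0.47306308 0.08439301 0.37357512] [0.13635558 0.8255148  0.54024077 0.0898464 ] 64.75213083526423
```

View pics/w1.png

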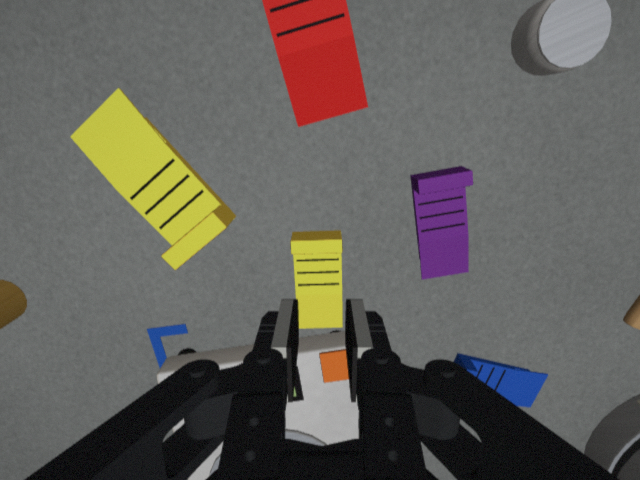

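The wrist view shows the shim from its heel at (291–342, 232) to its thin end at (299–343, 328). The orange pad is at (334,365) and a bit of the short foot shows at about (335,333).

```bash
python3 - <<'E'
from h import *
c=dict(np.load("w1.npz")); f=240/np.tan(np.radians(c["fov_y"])/2); M=q(c["orientation"]).as_matrix(); o=c["origin"]
def ray(u,v,z):
    d=M@[(u-c["cx"])/f,(v-c["cy"])/f,1]; return o+d*(z-o[2])/d[2]
h=cv2.cvtColor(c["color"],cv2.COLOR_BGR2HSV)
m=cv2.inRange(h,(22,120,40),(35,255,255)); n,l,st,ce=cv2.connectedComponentsWithStats(m); i=l[300,318]; m=l==i
for v in range(228,334,4):
    u=np.where(m[v])[0]; print(v,(u.min(),u.max(),h[v,int(np.median(u)),2]) if len(u) else None,end=' ')
print()
P=cloud(c)
rows=np.where(m.any(1))[0]; print("rows",rows.min(),rows.max())
u=np.where(m[rows.max()-2])[0]; a,b=ray(u.min(),rows.max(),.0017),ray(u.max(),rows.max(),.0017); print("thin end",a,b,(a+b)/2,np.linalg.norm(a-b))
v0=[v for v in range(230,252) if m[v].any() and h[v,m[v]][:,2].mean()>0.5*(h[300,318,2]+h[233,318,2])][0]
u=np.where(m[v0+1])[0]; a,b=ray(u.min(),v0,.03),ray(u.max(),v0,.03); print("heel top rear",v0,a,b,(a+b)/2,np.linalg.norm(a-b))
p=cv2.inRange(h,(5,150,60),(18,255,255)); p[:330]=0;p[400:]=0
uv=np.argwhere(p[:, :450])[:,::-1]; r=cv2.minAreaRect(uv.astype(np.float32)); print("pad px",r, ray(*r[0],.056),[ray(x,y,.056).round(4).tolist() for x,y in cv2.boxPoints(r)],np.median(P[p>0][:,2]))
im=c["color"][215:395,240:440]; cv2.imwrite("pics/w1c.png",np.clip(cv2.resize(im,None,fx=3.5,fy=3.3,interpolation=2)*1.6,0,255))
E
```

```text
228 None 232 (np.int64(293), np.int64(340), np.uint8(117)) 236 (np.int64(292), np.int64(340), np.uint8(119)) 240 (np.int64(291), np.int64(341), np.uint8(168)) 244 (np.int64(291), np.int64(341), np.uint8(202)) 248 (np.int64(291), np.int64(341), np.uint8(201)) 252 (np.int64(291), np.int64(341), np.uint8(201)) 256 (np.int64(293), np.int64(341), np.uint8(199)) 260 (np.int64(294), np.int64(341), np.uint8(93)) 264 (np.int64(294), np.int64(341), np.uint8(198)) 268 (np.int64(294), np.int64(341), np.uint8(199)) 272 (np.int64(294), np.int64(341), np.uint8(83)) 276 (np.int64(295), np.int64(341), np.uint8(200)) 280 (np.int64(295), np.int64(341), np.uint8(198)) 284 (np.int64(295), np.int64(341), np.uint8(84)) 288 (np.int64(295), np.int64(341), np.uint8(199)) 292 (np.int64(296), np.int64(341), np.uint8(200)) 296 (np.int64(296), np.int64(341), np.uint8(198)) 300 (np.int64(297), np.int64(341), np.uint8(199)) 304 (np.int64(297), np.int64(341), np.uint8(199)) 308 (np.int64(297), np.int64(341), np.uint8(196)) 312 (np.int64(298), np.int64(341), np.uint8(198)) 316 (np.int64(298), np.int64(341), np.uint8(
[... 168 characters left out ...]
502  0.0017    ] [0.6920093  0.01435359 0.0017    ] [ 0.68209487 -0.00831571  0.0017    ] 0.04948508165787971
heel top rear 231 [0.56026662 0.01713897 0.03      ] [0.57814867 0.05806037 0.03      ] [0.56920764 0.03759967 0.03      ] 0.04465790033680361
pad px ((334.55999755859375, 365.41998291015625), (28.991378784179688, 26.728639602661133), 81.8698959350586) [0.69759286 0.00091827 0.056     ] [[0.6781, -0.0072, 0.056], [0.6845, 0.0184, 0.056], [0.7176, 0.0092, 0.056], [0.7111, -0.0171, 0.056]] 0.0555654997080863<stdin>:13: RuntimeWarning: overflow encountered in scalar add
[ WARN:0@0.206] global loadsave.cpp:1063 imwrite_ Unsupported depth image for selected encoder is fallbacked to CV_8U.
```

View pics/w1c.png

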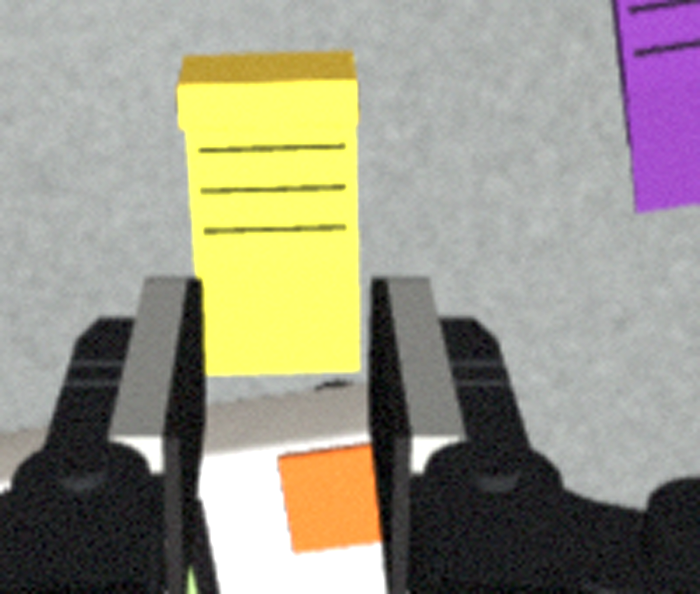

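```bash
python3 -m inch '[[-34,0,50,0,0,0],[-68,0,100,0,0,0],[-68,0,150,0,0,0],[-68,0,180,0,0,0],[-68,0,190,0,0,0],[-68,0,190,0,0,0],[-68,0,190,0,0,0]]' -0.65
python3 - <<'E'
from h import *
print(bot.tips_ahead)
c=bot.read_camera("wrist"); cv2.imwrite("pics/w2.png",c["color"]); np.savez("w2.npz",**c)
E
```

```text
time: 2.45
eef_pos: [0.6138, 0.0221, 0.0692]
tcp_rot: [0.002, 0.205, 0.979, 0.0]
ft_force: [0.7, -0.3, 0.2]
opening: 0.0703
gripper_force: 0.0
0.025
```

View pics/w2.png

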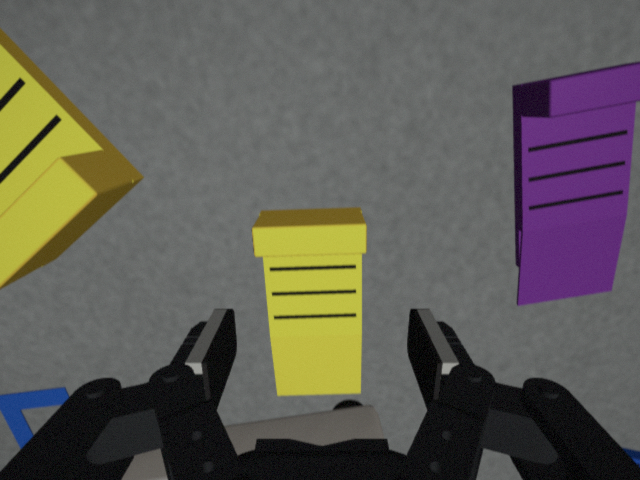

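The shim sits centrally between the open fingers, thin end at (277–360, 395). The short foot shows at (348,405), about 18 mm left of the shim's axis, as I measured. I'll get the actual fingertip height.

```bash
python3 - <<'E'
from h import *
c=dict(np.load("w2.npz")); P=cloud(c)
for a in((300,350,195,240),(300,350,405,440)):
    p=P[a[0]:a[1],a[2]:a[3]].reshape(-1,3); p=p[(p[:,2]>.025)&(p[:,2]<.3)]; print(len(p),p[:,2].min(),np.percentile(p[:,2],[1,5,20])); t=p[p[:,2]<np.percentile(p[:,2],8)]; print(totool(t.mean(0)).round(1))
E
```

```text
1448 0.050687346593282195 [0.05238301 0.05443562 0.05915678]
[  2.8 -34.8  16.2]
1208 0.05124731693502843 [0.05209437 0.05410396 0.05832535]
[ 2.4 36.2 16.6]
```

```bash
python3 -m inch '[[0,0,20,0,0,0],[0,0,35,0,0,0],[0,0,41,0,0,0],[0,0,44,0,0,0],[0,0,44,0,0,0],[0,0,44,0,0,0]]'; python3 -c "
from h import *
print(totool([0,0,0])[2])"
```

```text
time: 3.1
eef_pos: [0.6128, 0.0216, 0.023]
tcp_rot: [0.0, 0.205, 0.979, 0.0]
ft_force: [0.2, 1.5, 0.0]
opening: 0.0705
gripper_force: 0.0
22.47103233419875
```

```bash
python3 -m inch '[[0,4,0,0,0,0],[0,8,0,0,0,0],[0,11,0,0,0,0],[0,14,0,0,0,0],[0,17,0,0,0,0],[0,20,0,0,0,0],[0,23,0,0,0,0],[0,26,0,0,0,0],[0,28,0,0,0,0],[0,28,0,0,0,0],[0,26,0,0,0,0],[0,20,0,0,0,0],[0,20,-20,0,0,0],[0,20,-43,0,0,0],[0,20,-43,0,0,0],[0,20,-43,0,0,0]]'
cat > m.py <<'E'
from h import *
def look(name,save=None):
    c=bot.read_camera(name); f=240/np.tan(np.radians(c["fov_y"])/2); M=q(c["orientation"]).as_matrix(); o=c["origin"]
    def ray(u,v,z):
        d=M@[(u-c["cx"])/f,(v-c["cy"])/f,1]; return o+d*(z-o[2])/d[2]
    if save: cv2.imwrite(save,c["color"])
    return c,ray
E
python3 - <<'E'
from m import *
look("wrist","pics/w3.png")
E
```

```text
time: 4.7
eef_pos: [0.6208, 0.0395, 0.0659]
tcp_rot: [0.001, 0.206, 0.979, 0.0]
ft_force: [-0.8, -0.4, -0.2]
opening: 0.0704
gripper_force: 0.0
```

View pics/w3.png

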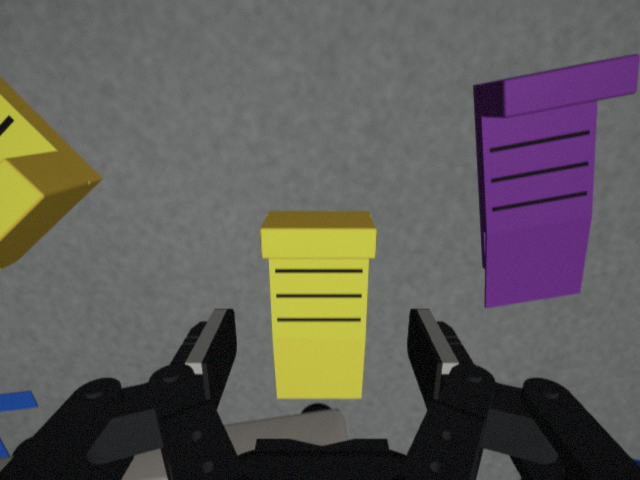

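The shim axis is now in line with the foot: thin end centred at (320,398), foot at (317,408). Next I go behind the heel.

```bash
python3 -m inch '[[20,-1,-15,0,0,0],[45,-1,-15,0,0,0],[66,-1,-15,0,0,0],[66,-1,-15,0,0,0],[66,-1,5,0,0,0],[66,-1,20,0,0,0],[66,-1,28,0,0,0],[66,-1,31,0,0,0],[66,-1,31,0,0,0],[66,-1,31,0,0,0]]' 0.53
python3 - <<'E'
from m import *
c,ray=look("wrist","pics/w4.png"); P=cloud(c)
h=cv2.cvtColor(c["color"],cv2.COLOR_BGR2HSV); m=cv2.inRange(h,(22,120,40),(35,255,255))
n,l,st,ce=cv2.connectedComponentsWithStats(m)
for i in range(1,n):
    if st[i,4]>500: print(st[i],totool(np.median(P[l==i],axis=0)))
E
```

```text
time: 5.75
eef_pos: [0.5601, 0.0655, 0.0347]
tcp_rot: [0.0, 0.206, 0.979, 0.0]
ft_force: [-0.6, 0.5, 0.2]
opening: 0.0201
gripper_force: 0.0
[   0  253   94  167 8063] [  -2.10031331 -114.27898676   23.08634069]
[ 284  363   76   83 5210] [-32.09439014   0.25701873   9.36974435]
```

View pics/w4.png

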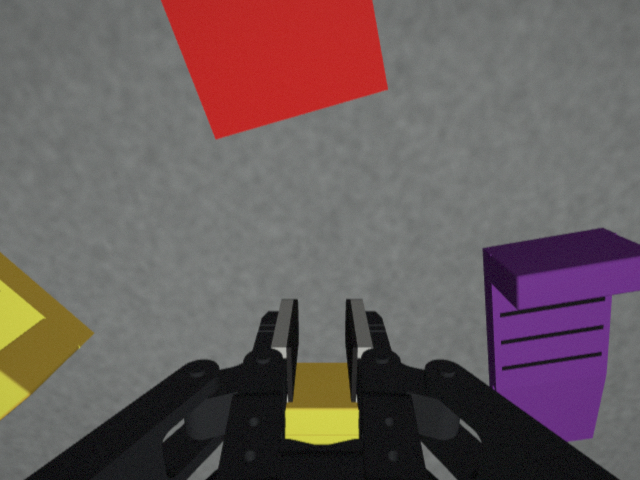

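Both fingers stand centred behind the heel, which shows at (285–358, 363–440). Now I push.

```bash
python3 -m inch '[[-5,0,0,0,0,0],[-9,0,0,0,0,0],[-12,0,0,0,0,0],[-15,0,0,0,0,0],[-18,0,0,0,0,0],[-21,0,0,0,0,0],[-24,0,0,0,0,0],[-27,0,0,0,0,0],[-30,0,0,0,0,0],[-33,0,0,0,0,0],[-36,0,0,0,0,0],[-39,0,0,0,0,0],[-42,0,0,0,0,0],[-45,0,0,0,0,0],[-48,0,0,0,0,0],[-51,0,0,0,0,0],[-54,0,0,0,0,0],[-57,0,0,0,0,0],[-60,0,0,0,0,0]]'
python3 - <<'E'
from m import *
c,ray=look("top"); np.savez("top5.npz",**c); c,r=look("scene"); np.savez("scene5.npz",**c)
E
```

```text
time: 7.7
eef_pos: [0.6137, 0.0419, 0.0341]
tcp_rot: [-0.001, 0.205, 0.979, 0.0]
ft_force: [-5.4, 2.7, 5.4]
opening: 0.0199
gripper_force: 3.2
```

```bash
python3 -m inch '[[-3,0,0,0,0,0],[-6,0,0,0,0,0],[-9,0,0,0,0,0],[-12,0,0,0,0,0],[-15,0,0,0,0,0],[-18,0,0,0,0,0],[-21,0,0,0,0,0],[-24,0,0,0,0,0],[-27,0,0,0,0,0],[-30,0,0,0,0,0],[-33,0,0,0,0,0],[-36,0,0,0,0,0],[-38,0,0,0,0,0],[-38,0,0,0,0,0],[-38,0,0,0,0,0]]'
cat > b.py <<'E'
from m import *
for n in("top","scene"):
    c,ray=look(n); P=cloud(c); hs=cv2.cvtColor(c["color"],cv2.COLOR_BGR2HSV)
    p=P[(cv2.inRange(hs,(5,150,80),(18,255,255))>0)&(abs(P[...,0]-.7)<.06)&(abs(P[...,1])<.06)&(P[...,2]>.04)]
    print(n,"pad",len(p),p.mean(0).round(4),np.median(p[:,2]).round(4))
    b=(P[...,2]>.05)&(P[...,2]<.068)&(abs(P[...,0]-.73)<.14)&(abs(P[...,1]+.09)<.13)&(hs[...,1]<60)
    k,l,st,ce=cv2.connectedComponentsWithStats(b.astype(np.uint8)); bp=P[l==1+np.argmax(st[1:,4])]
    print(" bal",cv2.minAreaRect((bp[:,:2]*1000).astype(np.float32)),np.linalg.lstsq(np.c_[bp[:,:2],np.ones(len(bp))],bp[:,2],rcond=None)[0].round(4))
    pn=(P[...,2]>.066)&(P[...,2]<.085)&(np.hypot(P[...,0]-.755,P[...,1]+.1)<.07); q_=P[pn]
    print(" pan slope",len(q_),np.linalg.lstsq(np.c_[q_[:,:2],np.ones(len(q_))],q_[:,2],rcond=None)[0].round(4))
    y=(cv2.inRange(hs,(24,120,60),(35,255,255))>0)&(np.hypot(P[...,0]-.65,P[...,1]-.03)<.07); yp=P[y]
    if len(yp): print(" shim",len(yp),yp.mean(0).round(4),cv2.minAreaRect((yp[:,:2]*1000).astype(np.float32)))
    cv2.imwrite(f"pics/{n}_{c is None or bot.sense()['time']:.2f}.png",c["color"])
E
python3 b.py
```

```text
time: 9.3
eef_pos: [0.648, 0.027, 0.034]
tcp_rot: [-0.002, 0.205, 0.979, 0.0]
ft_force: [-10.0, 5.8, 8.1]
opening: 0.0203
gripper_force: 6.0
top pad 0 [nan nan nan] nan
 bal ((773.1919555664062, -109.02923583984375), (202.2904510498047, 232.6033477783203), 74.53875732421875) [-0.0002  0.0024  0.0601]
 pan slope 1411 [ 0.0148 -0.0022  0.0627]
scene pad 201 [ 7.04e-01 -3.00e-04  6.44e-02] 0.0644
 bal ((776.0183715820312, -106.65911865234375), (202.3643341064453, 232.3061981201172), 74.1406021118164) [-0.0025  0.0001  0.0621]
 pan slope 1715 [ 0.0105 -0.0019  0.0667]
 shim 272 [0.6808 0.0237 0.019 ] ((680.552978515625, 24.56866455078125), (71.97582244873047, 43.65287780761719), 15.801328659057617)b.py:5: RuntimeWarning: Mean of empty slice.
  print(n,"pad",len(p),p.mean(0).round(4),np.median(p[:,2]).round(4))
  ret = um.true_divide(
  return _methods._mean(a, axis=axis, dtype=dtype,
  ret = ret.dtype.type(ret / rcount)
```

The balance is level, with the pad top at 64.4 mm. The pad moved only as far as levelling explains, so the balance did not slide. The foot is at about shim x = -12, on the flat. I'll back off, rise and shut the fingers over the pad.

```bash
python3 -m inch '[[4,0,0,0,0,0],[12,0,0,0,0,0],[22,0,0,0,0,0],[22,0,-20,0,0,0],[22,0,-50,0,0,0],[22,0,-80,0,0,0],[0,0,-80,0,0,0],[-30,-1,-80,0,0,0],[-62,-2,-80,0,0,0],[-62,-2,-80,0,0,0],[-62,-2,-70,0,0,0],[-62,-2,-65,0,0,0],[-62,-2,-65,0,0,0],[-62,-2,-65,0,0,0]]' 1
python3 - <<'E'
from m import *
s=bot.sense(); print(s["ft_force"],s["opening"],totool([.704,-.0003,.0644]))
c,r=look("wrist","pics/w6.png")
E
```

```text
time: 10.8
eef_pos: [0.7044, -0.0001, 0.099]
tcp_rot: [-0.0, 0.205, 0.979, -0.0]
ft_force: [0.2, 0.4, -0.9]
opening: 0.0003
gripper_force: 0.0
[ 0.18655781  0.41849845 -0.88932384] 0.0003095764857991523 [ 0.28057236 -0.3591026  34.57304376]
```

View pics/w6.png

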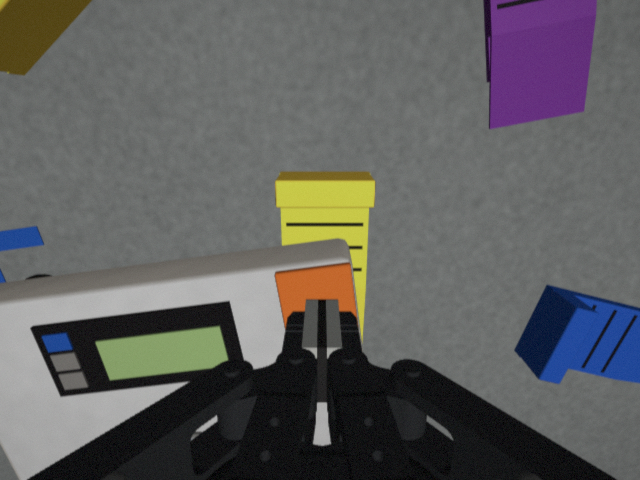

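The shut fingers are above the pad (315,290), and the shim lies under the corner with its heel free. I'll press gently.

```bash
python3 -m inch '[[0,0,4,0,0,0],[0,0,7,0,0,0],[0,0,8.5,0,0,0],[0,0,9,0,0,0],[0,0,9.5,0,0,0],[0,0,10,0,0,0],[0,0,10,0,0,0]]'
```

```text
time: 11.55
eef_pos: [0.7053, -0.0006, 0.0893]
tcp_rot: [0.0, 0.205, 0.979, -0.0]
ft_force: [0.0, 0.1, 0.3]
opening: -0.0
gripper_force: 0.0
```

```bash
python3 -m inch '[[0,0,0.5,0,0,0],[0,0,1,0,0,0],[0,0,1.5,0,0,0],[0,0,1.5,0,0,0],[0,0,1.5,0,0,0]]'
```

```text
time: 12.05
eef_pos: [0.7054, -0.0006, 0.0887]
tcp_rot: [0.0, 0.205, 0.979, 0.0]
ft_force: [-2.2, -0.0, 6.1]
opening: -0.0002
gripper_force: 2.9
```

```bash
python3 -m inch '[[0,0,0.4,0,0,0],[0,0,0.8,0,0,0],[0,0,0.8,0,0,0],[0,0,0.8,0,0,0],[0,0,0.8,0,0,0],[0,0,0.8,0,0,0],[0,0,0.8,0,0,0]]'
```

```text
time: 12.75
eef_pos: [0.7054, -0.0006, 0.0886]
tcp_rot: [0.0, 0.205, 0.979, 0.0]
ft_force: [-5.0, 0.7, 10.5]
opening: 0.0002
gripper_force: 5.0
```

Pressing with 10 N moved it only 0.1 mm, so it is firm. I'll release and check.

```bash
python3 -m inch '[[0,0,-2,0,0,0],[0,0,-10,0,0,0],[0,0,-40,0,0,0],[0,0,-80,0,0,0],[40,0,-120,0,0,0],[90,0,-150,0,0,0],[140,0,-150,0,0,0],[180,0,-150,0,0,0],[180,0,-150,0,0,0],[180,0,-150,0,0,0]]'
python3 b.py 2>/dev/null; ls pics
```

```text
time: 13.75
eef_pos: [0.5396, 0.0723, 0.2377]
tcp_rot: [0.001, 0.205, 0.979, 0.0]
ft_force: [0.8, -0.1, 1.0]
opening: -0.0
gripper_force: 0.0
top pad 166 [ 0.7009 -0.0014  0.0636] 0.0636
 bal ((773.7230224609375, -109.03315734863281), (202.2080078125, 233.69862365722656), 74.39895629882812) [-0.0002  0.0002  0.0597]
 pan slope 1422 [ 0.0242 -0.0066  0.0551]
 shim 295 [0.6746 0.0149 0.0161] ((682.1195678710938, 10.722206115722656), (55.5782470703125, 56.8083381652832), 62.391361236572266)
scene pad 198 [ 7.039e-01 -5.000e-04  6.410e-02] 0.064
 bal ((775.8107299804688, -106.82882690429688), (202.74856567382812, 232.02084350585938), 74.31034851074219) [-0.0023  0.0004  0.0619]
 pan slope 1722 [ 0.0183 -0.0012  0.0606]
 shim 268 [0.6809 0.0236 0.0185] ((673.7200927734375, 22.96044921875), (86.88667297363281, 44.03942108154297), 16.069387435913086)
scene0.png
scene_13.85.png
scene_9.40.png
top0.png
top_13.80.png
top_9.35.png
w1.png
w1c.png
w2.png
w3.png
w4.png
w6.png
```

The housing is level (slope under 0.3%), its pose hasn't changed and the robot is clear. Handing in.

```bash
python3 -c "
from workcell import bot
print(bot.sign_off())"
```

```text
the job is handed in; nothing more can be done
None
```

The job is handed in at about 14 s: the short foot stands on the shim's flat top, the balance is level and in its place, a 10 N press on the orange pad moved it only 0.1 mm, and the arm is clear with nothing else touched.

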